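# Free the stuck rotor of a bench centrifuge

### The job

Turn the red latch a quarter turn clockwise, lift the clear cover off the little centrifuge and lay it flat, handle up, in the middle of the green mat. The rotor is jammed on its drive shaft and a straight pull would wreck the shaft's bearing: grip its orange hub and, while easing it up a little with each twist, work it back and forth, first anticlockwise and then clockwise (seen from above), at least 30 degrees each way from where it sat, and on like that until it comes off. Set the rotor down gently, hub up and flat in the white tray beside the forceps, and do not push or tip the forceps, bottle, jar or beaker.

Things in the scene. Friction and masses are not known exactly. Their poses are not given: they have to be found in the camera images.
- machine: Mini centrifuge, white housing, fixed. Origin: on the bench under the chamber centre and shaft axis; x to its back, y to its left, z up. Housing x -125 to +80, y -80 to +80 mm, deck 75 mm above the bench. On it the square open chamber, inside 124 x 124, walls 6 thick, wall tops 130 above the bench. Latch post at x -90, y 0. The drive shaft (brake on) does not turn.
- latch (a joint): Angle of the red quarter-turn latch about its vertical axis, rad: 0 to 0.2 = locked, its 32 mm steel nose points to the machine's +x over the cover's edge, 2 mm above it; grows as it turns clockwise seen from above, to a stop at 1.57; clear of the cover from 1.2. Light friction (0.08 N m), stays where left.
- latch_grip (a point): Grip point of the red latch wing, on its turning axis, 161 mm above the bench; turns with the latch. The wing is a bar 34 mm long (along the point's x, in line with the nose: the machine's +x when the latch reads 0), 12 mm thick, from 144 to 172 mm above the bench. Below it lies the nose, 137 to 144 mm above the bench.
- cover: Clear plastic cover, loose, about 0.16 kg. Origin: centre of its underside, z up. Lower plug 116 x 116 x 5 mm (drops in the chamber's mouth with 4 mm play each side), then a plate 142 x 142 x 5 mm that rests on the chamber walls; black handle on top. At the start it sits on the chamber, origin 125 mm above the bench.
- cover_handle (a point): Point on the cover's black bar handle, 28 mm above the cover's underside, above its centre. The bar is 14 mm thick along the cover's x, 70 mm long along its y, from 10 to 38 mm above the underside.
- rotor: Blue rotor with orange hub, loose, 0.31 to 0.43 kg, jammed on the shaft; starts with its underside 81 mm above the bench. Origin: centre of its flat underside, z up along the axis. Disc 72 mm across, 18 high, then the round hub 30 mm across, from 18 to 44 mm. Blind bore from below, 18 mm wide: spring tongues of the shaft grip it over the first 14 mm of lift; it clears the shaft at 22 mm.
- rotor_hub (a point): Point on the rotor's axis in its orange hub, 33 mm above the underside; grip from any side. The fit resists sliding with 25 to 45 N in all, along the shaft or round the 9 mm bore radius (0.25 to 0.4 N m); while it is turning, lifting takes only a part of that: lift 2 to 2.5 mm per radian turned, and do not lift while it is not turning.
- rotor_mark (a point): White mark on the rotor's upper face, 30 mm from its axis on the rotor's -x side. At the start it points to the front of the machine (the machine's -x) within 0.1 rad; it shows how far the rotor has been twisted. Anticlockwise carries it to the machine's -y.
- shaft_lift (a joint): How far the drive shaft is drawn up out of its bearing, m; 0 = home. A spring holds it: it begins to move at 8 N of upward pull, reaches 3 mm at 15.5 N; more than 3 mm ruins the bearing.
- tray: White enamel tray with blue rim, fixed, 160 mm (its x) by 240 mm (its y), 20 mm high, walls and floor 4 mm. Origin: centre of its underside.
- mat: Green mat, fixed, 180 x 180 x 4 mm. Origin: centre of its underside.
- forceps: Steel forceps lying in the tray roughly along the tray's x, 120 mm long, 14 mm wide, 8 mm high. Origin: centre of the underside. Anywhere from y -75 to +75 mm in the tray; leave in place.
- bottle: Amber bottle, 56 mm across, 170 mm tall, standing by the tray on its -x side. Origin: centre of the underside. Leave in place.
- jar: White jar, 66 mm across, 85 mm tall, standing by the mat on its +x side. Origin: centre of the underside. Leave in place.
- beaker: Steel beaker, 68 mm across, 90 mm tall, standing behind the machine. Origin: centre of the underside. Leave in place.
There are look-alikes about, which are no part of the job. What is meant by the cover is not brown or pink, and is the larger of those in its own colour.

How it is judged:
By the outcome, as a careful person would: the job done as asked, in the order asked, and still so for the second after the job is handed in, with the robot touching nothing.
It also fails if it takes over 72 s, if anything falls off the work surface, if the arm or the gripper's body presses on something with over 40 N, if the wrist force passes 120 N, or if a joint passes its speed limit or range.

### The arm

A 6-joint arm with a two-finger parallel gripper is mounted at the origin on the work surface. World frame = base frame: x ahead of the robot, y to its left, z up, the work surface at z = 0. Lengths are in m, angles in rad, forces in N, time in s.
With the tool pointing down it reaches from about 0.35 to 0.85 m from the base axis. Payload 8.1 kg.
Tool frame: the origin (TCP) lies at the very end of the fingers, on their centre line; the grasp point (between the pads) lies 19 mm behind it; z points along the fingers, y is the direction in which the jaws open and shut (so a half turn about z gives the same grasp; the last joint's range is limited). The gripper opens to 85 mm and grips with 20 to 120 N. Pads are 22 mm wide; open, the fingers measure 114 mm over their backs; the gripper's body (76 mm by 85 mm) begins 54 mm behind the grasp point. The pads swing forward as they close: fully open they stand 13 mm farther back than shut.
Start: joints at [-1.209, 0.13, 1.488, -0, 1.523, -0.085], TCP at [0.259, -0.541, 0.196] pointing down, gripper open.
Joint ranges: [-2.96, 2.96], [-0.89, 2.26], [0.02, 2.5], [-1.34, 4.48], [0, 2.73], [-2.66, 2.66]. Speed limits (rad/s): [2.39, 2.39, 2.79, 3.14, 3.14, 3.14].

### API

Orientations are given as [roll, pitch, yaw] about the fixed x, y, z axes, in that order (R = Rz(yaw) Ry(pitch) Rx(roll)).
In Python, from rig import ctrl gives the robot as it stands. The module is installed in compiled form; this text tells all that it offers.
- The arm moves only by the tool send_rows, never from a script. Its argument "targets" is a list of rows, each a list of 4 numbers: the shift along the tool's x, y, z in m, then the turn about the tool's z in rad. In form: [[tx, ty, tz, turn], ...]. A call has 1 to 12 rows; each row is the pose to reach, as a shift and turn from the pose commanded when the call began, along the tool's axes at that moment; what a row does not reach only later rows make up. A row lasts 1/12 s, in which the tool goes at most 41.7 mm and 7.16 degrees, less where a joint would pass 70% of its speed; a pose out of reach is approached as far as the arm can. A call with a gripper value outside its range is refused whole. "claw" is the opening, from -1 (shut) to 1 (fully open), so that 0 is half open, set as the call begins (left out, the last holds). The fingers move at their own pace and stop on an object; "squeeze" is the grip in N (left out, the last holds). Time passes only in rows, so rows that repeat a pose let the fingers close. It gives the time, the measured TCP pose, the force and the opening at its end, in the units of the state.
- ctrl.state(): the state, without advancing time (a new reading comes with each control period).
- ctrl.get_image(name): name is "scene" or "top" or "wrist"; returns (picture, depth): 420x560x3 uint8, red, green, blue; 420x560 float32, m along the optical axis (not along the pixel's ray), 0 where there is no reading.
- ctrl.camera_info(name): a dict with "K" (3x3 intrinsics, pixels), "R" (3x3) and "t" (3): a world point X has camera coordinates R X + t; the wrist camera has in their place "mount" (4x4, takes a point from camera to tool coordinates, whose origin is the TCP and whose axes are the flange's). Camera axes: x right, y down, z forward; pixel columns grow to the right and rows downward; lengths in m; the calibration is good to about 2 mm. A picture is of the moment at which its call begins: read the wrist's pose just before it. camera_info takes no time and is no camera call.
- ctrl.hand_in(): hands the job in, once; it reports no verdict.
Trained networks look in the newest picture that a camera, given by its name, has taken for a name from the list of things; names that differ only in an ending like _2 or _b are one class to them, and where a whole thing is asked for, a point or a joint stands for the part that bears it (a point fixed in the world has none). Each returns a list of dicts, best first, with "score" (0 to 1); they miss things now and then, are a little off and sometimes report something else, mostly with a low value. They report only what shows in the picture. A call takes as long as a camera call. They do not tell look-alikes from the thing itself.
- ctrl.spot_in(camera, target): "bbox" ([centre column, centre row, width, height] in pixels, round what is visible of it).
- ctrl.spot_point(camera, target): "location" ([column, row] in pixels: a listed point, or the origin of a listed thing).
The state is a dict: "t": time; "qpos": joint angles; "joint_vel": joint speeds; "joint_efforts": joint torques, N m; "eef_pos": TCP position; "orientation": TCP orientation; "ft_force": force on the tool from outside, world axes, zero at the start; "wrist_torque": the same for the moment, N m; "opening": finger opening in m.
Only numpy, scipy, OpenCV 4.12 (cv2) and the standard library are available. Lean on these libraries where they do the work, as an engineer would, in place of code of your own. Each camera call takes 0.05 s, during which the arm holds its last target. There are 200 camera calls.

## Working session

There is one attempt and no reset: what is moved stays moved. The work goes in short steps, Python scripts to look and compute and a tool call to move; the robot and the scene stay as the last step left them, time stands still between calls to the robot, and variables do not carry over. Pictures are saved under pics/ and viewed, about 8 in all and at most 12, crops included, and the job is handed in when it is done.

Besides the shell and the picture viewer there is one more tool, called after ">>>" by a JSON object that holds its "name" and its "arguments", one argument or row to a line. send_rows: Moves the arm, as the interface text tells. Its arguments: {"type":"object","properties":{"targets":{"type":"array"},"claw":{"type":"number"},"squeeze":{"type":"number"}},"required":["targets"]}

```bash
mkdir -p pics
cat > h.py <<'E'
import numpy as np, cv2
from scipy.spatial.transform import Rotation as Rn
from rig import ctrl
def cam(n):
    i=ctrl.camera_info(n); return np.array(i["K"]),i
def pose(s=None):
    s=s or ctrl.state(); T=np.eye(4); T[:3,:3]=Rn.from_euler('xyz',s["orientation"]).as_matrix(); T[:3,3]=s["eef_pos"]; return T
def c2w(n,T=None):
    K,i=cam(n); M=np.eye(4)
    if n=="wrist": return K,(pose() if T is None else T)@np.array(i["mount"])
    R=np.array(i["R"]);M[:3,:3]=R.T;M[:3,3]=-R.T@np.array(i["t"]); return K,M
def onz(n,uv,z,T=None):
    K,M=c2w(n,T); d=M[:3,:3]@np.linalg.inv(K)@np.array([uv[0],uv[1],1.]); o=M[:3,3]
    return o+d*(z-o[2])/d[2]
def dep(n,uv,D,T=None):
    K,M=c2w(n,T); u,v=int(round(uv[0])),int(round(uv[1])); p=D[max(v-1,0):v+2,max(u-1,0):u+2]; p=p[p>0]
    if len(p)==0: return None
    return M[:3,3]+M[:3,:3]@(np.linalg.inv(K)@np.array([uv[0],uv[1],1.]))*np.median(p)
def proj(n,X,T=None):
    K,M=c2w(n,T); p=K@(M[:3,:3].T@(np.array(X)-M[:3,3])); return p[:2]/p[2]
def save(n,f):
    im,D=ctrl.get_image(n); cv2.imwrite("pics/"+f,im[:,:,::-1]); return im,D
E
python3 - <<'E'
from h import *
np.set_printoptions(precision=3,suppress=True)
s=ctrl.state();print(s)
ims={}
for n in("top","scene"):
    im,D=save(n,n+"0.png"); np.save(n+"D.npy",D)
    K,M=c2w(n); print(n,K[0,0],M[:3,3])
    for t in("machine","latch","latch_grip","cover","cover_handle","rotor_hub","rotor_mark","tray","mat","forceps","bottle","jar","beaker"):
        r=ctrl.spot_point(n,t)
        print(t,[(round(q["score"],2),np.round(q["location"]).astype(int).tolist(),None if (d:=dep(n,q["location"],D)) is None else d.round(3).tolist()) for q in r[:4] if 0<q["location"][0]<560 and 0<q["location"][1]<420])
E
```

```text
{'t': 0.0, 'qpos': array([-1.209,  0.131,  1.489, -0.   ,  1.523, -0.085]), 'joint_vel': array([ 0.002, -0.   , -0.   , -0.   ,  0.   , -0.001]), 'joint_efforts': array([ -0.001, -56.94 , -50.055,  -0.   ,   0.015,   0.   ]), 'eef_pos': array([ 0.259, -0.54 ,  0.195]), 'orientation': array([-3.14 , -0.   ,  0.447]), 'ft_force': array([-0.566,  0.204,  0.51 ]), 'wrist_torque': array([ 0.009,  0.018, -0.078]), 'opening': 0.08508918506138195}
top 429.8433861659706 [0.267 0.091 1.544]
machine [(0.76, [212, 210], [0.487, 0.276, 0.134]), (0.74, [290, 197], [0.552, 0.007, 0.002])]Traceback (most recent call last):
  File "<stdin>", line 9, in <module>
ValueError: it knows: beaker, bottle, cover, cover_handle, forceps, jar, latch_grip, machine, mat, rotor, rotor_hub, rotor_mark, tray
```

```bash
python3 -c "
import cv2,numpy as np
a=cv2.imread('pics/top0.png');cv2.imwrite('pics/t0.png',cv2.resize(a,(800,600),interpolation=cv2.INTER_CUBIC))
a=cv2.imread('pics/scene0.png');cv2.imwrite('pics/s0.png',cv2.resize(a,(800,600),interpolation=cv2.INTER_CUBIC))"
```

```text
[ WARN:0@0.069] global loadsave.cpp:275 findDecoder imread_('pics/scene0.png'): can't open/read file: check file path/integrity
Traceback (most recent call last):
cv2.error: OpenCV(4.12.0) /io/opencv/modules/imgproc/src/resize.cpp:4208: error: (-215:Assertion failed) !ssize.empty() in function 'resize'
```

View pics/t0.png

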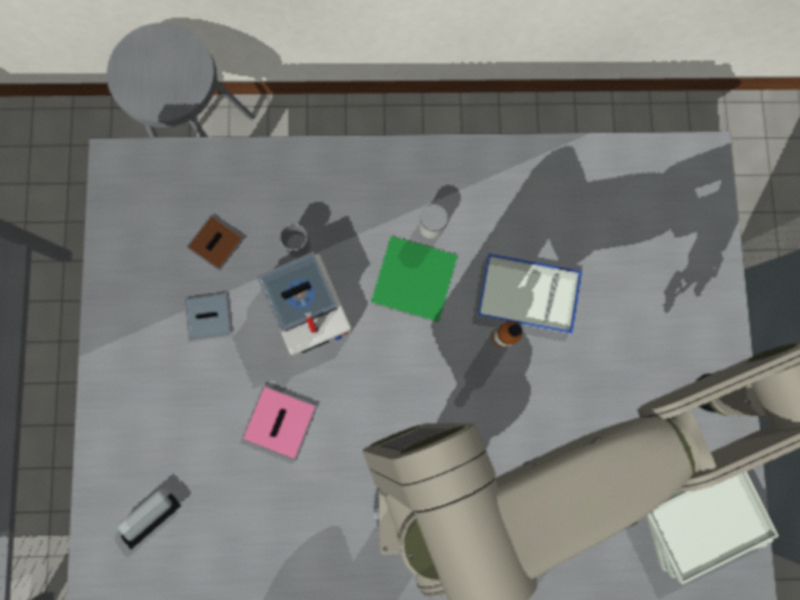

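Run:
```python
from h import *
np.set_printoptions(precision=3,suppress=True)
crop=[]
for n in("top","scene"):
    im,D=save(n,n+"0.png"); np.save(n+"D.npy",D)
    K,M=c2w(n); print(n,K[0,0],M[:3,3])
    for t,z in(("machine",0),("latch_grip",.161),("cover",.125),("cover_handle",.153),("rotor_hub",.114),("rotor_mark",.099),("tray",0),("mat",0),("forceps",.004),("bottle",0),("jar",0),("beaker",0)):
        r=ctrl.spot_point(n,t)
        print(t,[(round(q["score"],2),np.round(q["location"]).astype(int).tolist(),onz(n,q["location"],z)[:2].round(3).tolist(),None if (d:=dep(n,q["location"],D)) is None else d.round(3).tolist()) for q in r[:5]])
a=cv2.imread('pics/top0.png');b=cv2.imread('pics/scene0.png')
cv2.imwrite('pics/c0.png',np.hstack([cv2.resize(a[160:270,120:260],(560,440),interpolation=cv2.INTER_CUBIC)]))
cv2.imwrite('pics/s0.png',cv2.resize(b,(800,600),interpolation=cv2.INTER_CUBIC))
```

```text
top 429.8433861659706 [0.267 0.091 1.544]
machine [(0.66, [214, 210], [0.509, 0.286], [0.488, 0.269, 0.136])]
latch_grip [(0.64, [220, 224], [0.436, 0.247], [0.446, 0.257, 0.077])]
cover [(0.98, [207, 202], [0.515, 0.294], [0.509, 0.289, 0.163]), (0.86, [151, 170], [0.629, 0.48], [0.658, 0.511, 0.01]), (0.62, [198, 294], [0.216, 0.321], [0.212, 0.34, 0.011])]
cover_handle [(0.92, [195, 295], [0.214, 0.325], [0.209, 0.345, 0.036]), (0.67, [144, 168], [0.628, 0.497], [0.666, 0.54, 0.007]), (0.6, [144, 220], [0.456, 0.492], [0.473, 0.527, 0.029]), (0.59, [209, 206], [0.499, 0.284], [0.501, 0.286, 0.137])]
rotor_hub []
rotor_mark []
tray [(0.86, [368, 204], [0.522, -0.277], [0.521, -0.276, 0.005])]
mat [(0.8, [290, 196], [0.558, 0.009], [0.557, 0.009, 0.003])]
forceps [(0.54, [384, 209], [0.501, -0.333], [0.5, -0.332, 0.009])]
bottle [(0.84, [348, 235], [0.408, -0.199], [0.401, -0.184, 0.083]), (0.64, [302, 157], [0.702, -0.037], [0.678, -0.03, 0.087])]
jar [(0.67, [301, 160], [0.692, -0.034], [0.669, -0.028, 0.082])]
beaker [(0.82, [206, 174], [0.642, 0.313], [0.622, 0.301, 0.082]), (0.
[... 337 characters left out ...]
0.673, 0.496, 0.007]), (0.56, [366, 216], [0.505, 0.296], [0.516, 0.292, 0.134])]
cover_handle [(0.95, [365, 210], [0.516, 0.287], [0.516, 0.287, 0.154]), (0.92, [358, 179], [0.369, 0.301], [0.199, 0.355, 0.035]), (0.59, [462, 280], [0.777, 0.436], [0.65, 0.532, 0.006])]
rotor_hub []
rotor_mark []
tray [(0.92, [158, 264], [0.515, -0.276], [0.517, -0.275, 0.003])]
mat [(0.77, [260, 268], [0.556, 0.003], [0.561, 0.003, 0.005])]
forceps [(0.42, [136, 261], [0.505, -0.338], [0.509, -0.337, 0.008])]
bottle [(0.96, [187, 238], [0.414, -0.206], [0.433, -0.202, 0.017])]
jar [(0.69, [240, 307], [0.686, -0.051], [0.725, -0.049, 0.048])]
beaker [(0.96, [375, 290], [0.658, 0.299], [0.679, 0.29, 0.024])]
```

View pics/s0.png

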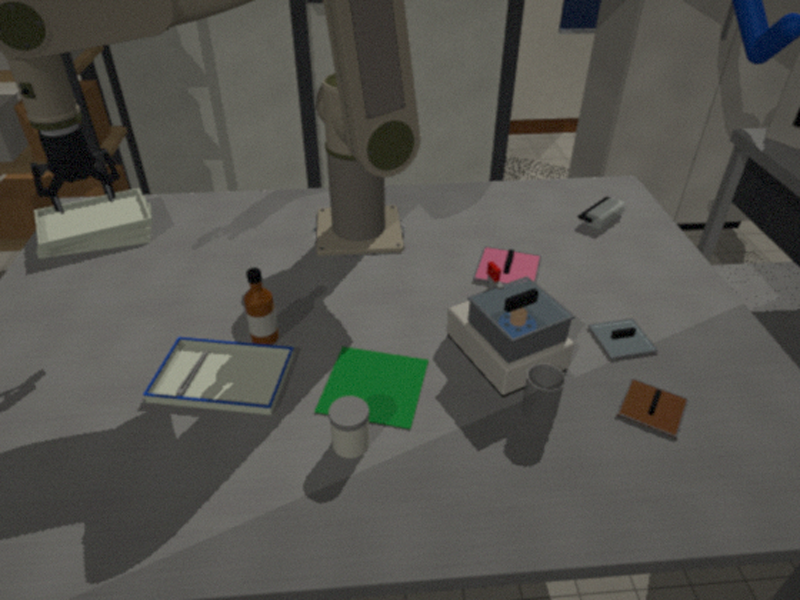

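View pics/c0.png

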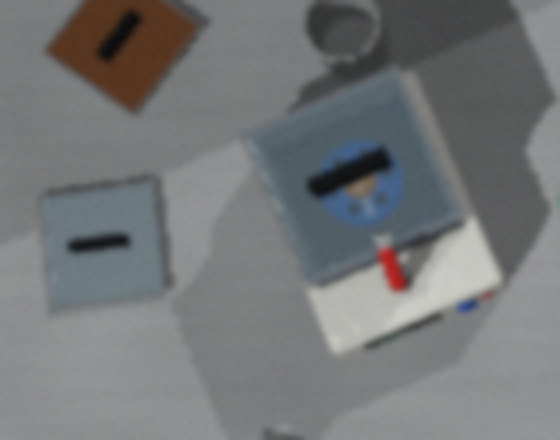

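The cover could be mistaken for any of these, given as top-camera pixels: clear on the machine (207,202), small clear plate (144,220), brown (151,170), pink (197,294). I choose the one on the machine, as it is clear and the larger of its colour; the crop confirms it, with the red latch nose over its front edge. Now I move to a close look with the wrist camera.

>>> {"name": "send_rows", "arguments": {
  "targets": [
    [0.297,-0.18,-0.165,-1.2],
    [0.297,-0.18,-0.165,-1.2],
    [0.297,-0.18,-0.165,-1.2],
    [0.297,-0.18,-0.165,-1.2],
    [0.297,-0.18,-0.165,-1.2],
    [0.297,-0.18,-0.165,-1.2],
    [0.297,-0.18,-0.165,-1.2],
    [0.297,-0.18,-0.165,-1.2],
    [0.297,-0.18,-0.165,-1.2],
    [0.297,-0.18,-0.165,-1.2]
  ]
}}

```text
t: 2.23
eef_pos: [0.4524, -0.2465, 0.3653]
orientation: [3.136, 0.002, 1.658]
ft_force: [0.4, -0.6, 0.5]
opening: 0.0854
```

```bash
cat >> h.py <<'E'
def plan(x,y,z,yaw):
    T=pose(); d=T[:3,:3].T@(np.array([x,y,z])-T[:3,3]); y0=np.arctan2(T[1,0],T[0,0])
    tr=-((yaw-y0+np.pi)%(2*np.pi)-np.pi)
    print("shift",d.round(4),"turn",round(tr,4),"rows",np.ceil(max(np.linalg.norm(d)/.0417,abs(tr)/.125)),"yaw0",round(y0,4))
E
python3 -c "
from h import *
s=ctrl.state();print(s['t'],s['eef_pos'],s['orientation'],s['qpos'])
plan(.45,.22,.36,3.0)
print(ctrl.camera_info('wrist'))"
```

```text
2.2333 [ 0.45239839 -0.24653772  0.36531806] [3.13622734e+00 1.81732337e-03 1.65788649e+00] [-0.60006248 -0.11009997  1.42560239  0.00206266  1.82078924 -0.68664192]
shift [0.465  0.0382 0.0047] turn -1.3421 rows 12.0 yaw0 1.6579
{'K': array([[300.80648901,   0.        , 280.43964518],
       [  0.        , 300.80648901, 211.56551507],
       [  0.        ,   0.        ,   1.        ]]), 'mount': array([[-2.51731223e-04, -9.44599734e-01, -3.28224433e-01,
         8.44637535e-02],
       [ 9.99998820e-01, -7.35237034e-04,  1.34899702e-03,
        -5.15202046e-04],
       [-1.51558498e-03, -3.28223706e-01,  9.44598805e-01,
        -1.77975629e-01],
       [ 0.00000000e+00,  0.00000000e+00,  0.00000000e+00,
         1.00000000e+00]])}
```

>>> {"name": "send_rows", "arguments": {
  "targets": [
    [0.465,0.038,0.005,-1.35],
    [0.465,0.038,0.005,-1.35],
    [0.465,0.038,0.005,-1.35],
    [0.465,0.038,0.005,-1.35],
    [0.465,0.038,0.005,-1.35],
    [0.465,0.038,0.005,-1.35],
    [0.465,0.038,0.005,-1.35],
    [0.465,0.038,0.005,-1.35],
    [0.465,0.038,0.005,-1.35],
    [0.465,0.038,0.005,-1.35],
    [0.465,0.038,0.005,-1.35],
    [0.465,0.038,0.005,-1.35]
  ]
}}

```text
t: 3.23
eef_pos: [0.4507, 0.2216, 0.3558]
orientation: [3.14, -0.001, 3.008]
ft_force: [-0.3, 0.7, 0.6]
opening: 0.0855
```

```bash
cat > look.py <<'E'
from h import *
np.set_printoptions(precision=4,suppress=True)
T=pose(); im,D=save("wrist","w1.png"); np.save("w1D.npy",D); np.save("w1T.npy",T)
s=ctrl.state();print(s['t'],s['eef_pos'],s['orientation'],s['joint_vel'])
for t,z in(("machine",0),("latch_grip",.161),("cover",.125),("cover_handle",.153)):
    print(t,[(round(q["score"],2),np.round(q["location"],1).tolist(),onz("wrist",q["location"],z,T)[:2].round(4)) for q in ctrl.spot_point("wrist",t)[:3]])
K,M=c2w("wrist",T)
v,u=np.mgrid[0:420,0:560]; P=(np.linalg.inv(K)@np.stack([u.ravel(),v.ravel(),np.ones(u.size)]))*D.ravel()
P=(M[:3,:3]@P).T+M[:3,3]; ok=D.ravel()>0; g=im.reshape(-1,3).astype(int)
near=np.hypot(P[:,0]-.5,P[:,1]-.28)<.2
def rect(m,l):
    m=m&ok&near; r=cv2.minAreaRect((P[m,:2]*1000).astype(np.float32)); print(l,m.sum(),r,"mean",P[m].mean(0))
rect((P[:,2]>.145)&(g.max(1)<60),"handle")
rect((P[:,2]>.14)&(g[:,0]>120)&(g[:,1]<60),"wing")
rect((P[:,2]>.127)&(P[:,2]<.142)&(g[:,0]<g[:,2]+10),"plate")
rect((P[:,2]>.06)&(P[:,2]<.079),"deck")
m=ok&near
print(np.histogram(P[m,2],bins=np.arange(0,.19,.005)))
E
python3 look.py
```

```text
3.2833 [0.4509 0.2204 0.3557] [ 3.1407 -0.0012  3.0033] [-0.0764 -0.0279  0.0213 -0.0261  0.0116 -0.0142]
machine []
latch_grip [(0.57, [304.0, 160.2], array([0.4321, 0.2535]))]
cover [(0.82, [441.6, 244.8], array([0.5919, 0.4462])), (0.68, [333.7, 208.9], array([0.5136, 0.2903])), (0.58, [457.3, 145.8], array([0.4467, 0.4611]))]
cover_handle [(0.82, [339.2, 214.1], array([0.5119, 0.2931])), (0.58, [460.7, 148.2], array([0.4448, 0.4498]))]
handle 37290 ((460.0447692871094, 238.18115234375), (181.58697509765625, 85.20571899414062), 55.18344497680664) mean [0.4421 0.2235 0.4585]
wing 218 ((427.6922302246094, 252.204345703125), (32.157264709472656, 10.036944389343262), 16.94426727294922) mean [0.4275 0.252  0.1724]
plate 8751 ((510.4241943359375, 288.53143310546875), (142.85263061523438, 142.20660400390625), 23.590534210205078) mean [0.5061 0.2892 0.1355]
deck 4359 ((530.1273193359375, 296.03155517578125), (293.2376403808594, 159.89303588867188), 23.27667236328125) mean [0.44   0.2566 0.0745]
(array([15752,   316,    28,    40,    44,    46,    49,    60,    69,
          89,   123,   121,   132,   131,  1598,  2533,   169,   175,
         183,    57,    53,    55,    21,     2,     0,     2,  2351,
        6603,   143,   101,    75,    80,   526,    12,   278,     0,
           0]), array([0.   , 0.005, 0.01 , 0.015, 0.02 , 0.025, 0.03 , 0.035, 0.04 ,
       0.045, 0.05 , 0.055, 0.06 , 0.065, 0.07 , 0.075, 0.08 , 0.085,
       0.09 , 0.095, 0.1  , 0.105, 0.11 , 0.115, 0.12 , 0.125, 0.13 ,
       0.135, 0.14 , 0.145, 0.15 , 0.155, 0.16 , 0.165, 0.17 , 0.175,
       0.18 , 0.185]))
```

View pics/w1.png

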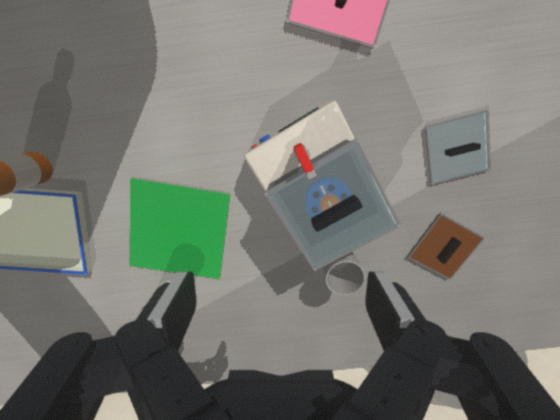

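The wrist view shows the cover at (335,210), the red latch wing at (304,158), the mat at (180,228) and the tray at (40,230). The plate fit gives centre (0.510,0.2885) with a yaw of 0.412, and the latch is at (0.4277,0.2522). Both agree with the stated geometry.

```bash
python3 -c "
from h import *
plan(.4277,.2522,.20,3.45);plan(.4277,.2522,.15,3.45)"
```

```text
shift [0.0296 0.0332 0.1564] turn -0.4548 rows 4.0 yaw0 2.9952
shift [0.0296 0.0332 0.2064] turn -0.4548 rows 6.0 yaw0 2.9952
```

>>> {"name": "send_rows", "arguments": {
  "targets": [
    [0.0296,0.0332,0.06,-0.12],
    [0.0296,0.0332,0.11,-0.24],
    [0.0296,0.0332,0.15,-0.36],
    [0.0296,0.0332,0.16,-0.455],
    [0.0296,0.0332,0.18,-0.455],
    [0.0296,0.0332,0.2,-0.455],
    [0.0296,0.0332,0.206,-0.455],
    [0.0296,0.0332,0.206,-0.455]
  ],
  "claw": 0.0,
  "squeeze": 40
}}

```text
t: 4.15
eef_pos: [0.4267, 0.2514, 0.1487]
orientation: [-3.141, -0.003, -2.834]
ft_force: [-1.4, 0.4, 0.1]
opening: 0.0427
```

>>> {"name": "send_rows", "arguments": {
  "targets": [
    [0,0,0,0],
    [0,0,0,0],
    [0,0,0,0],
    [0,0,0,0],
    [0,0,0,0],
    [0,0,0,0]
  ],
  "claw": -1
}}

```text
t: 4.65
eef_pos: [0.4277, 0.2534, 0.1509]
orientation: [3.141, 0.001, -2.831]
ft_force: [0.2, -0.6, -0.8]
opening: -0.0
```

```bash
python3 -c "
from h import *
T=pose(); im,D=save('wrist','w2.png'); np.save('w2D.npy',D); np.save('w2T.npy',T)
print(ctrl.state()['opening'])
im2,_=save('top','t2.png'); 
cv2.imwrite('pics/w2c.png',np.hstack([cv2.resize(im[100:400,130:430],(400,400))[:,:,::-1],cv2.resize(im2[160:270,150:260],(400,400),interpolation=cv2.INTER_CUBIC)[:,:,::-1]]))
"
```

```text
-3.820845765035507e-05
```

View pics/w2c.png

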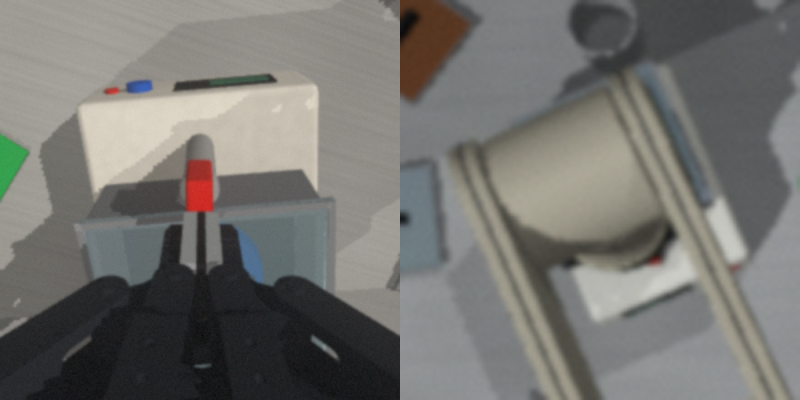

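```bash
python3 -c "
from h import *
np.set_printoptions(precision=4,suppress=True)
T=np.load('w2T.npy');D=np.load('w2D.npy');im=cv2.imread('pics/w2.png')[:,:,::-1].astype(int)
print('tcp px',proj('wrist',T[:3,3],T),'latchgrip px',proj('wrist',[.4277,.2522,.172],T))
K,M=c2w('wrist',T)
m=(im[:,:,0]>120)&(im[:,:,1]<70)&(D>0); v,u=np.where(m)
P=(M[:3,:3]@(np.linalg.inv(K)@np.stack([u,v,np.ones(len(u))])*D[v,u])).T+M[:3,3]
P=P[np.hypot(P[:,0]-.43,P[:,1]-.25)<.08]
print(len(u),len(P),P.min(0),P.max(0),P.mean(0),np.histogram(P[:,2],5)); t=P[P[:,2]>P[:,2].max()-.006]; print('top',len(t),cv2.minAreaRect((t[:,:2]*1000).astype(np.float32)))
q=(np.c_[P,np.ones(len(P))]@np.linalg.inv(T).T)[:,:3]; print('in tool',q.min(0),q.max(0))
"
```

```text
tcp px [280.7346 245.0754] latchgrip px [278.7694 260.1954]
738 737 [0.4107 0.1802 0.0482] [0.4273 0.2575 0.1743] [0.4167 0.2467 0.1645] (array([ 23,   0,   0,  10, 704]), array([0.0482, 0.0734, 0.0986, 0.1239, 0.1491, 0.1743]))
top 501 ((419.11102294921875, 249.5525360107422), (15.292901992797852, 11.71784496307373), 18.13966178894043)
in tool [ 0.0017 -0.0672 -0.0234] [0.0322 0.0049 0.1027]
```

```bash
python3 -c "
from h import *
np.set_printoptions(precision=1,suppress=True,linewidth=200)
T=np.load('w2T.npy');D=np.load('w2D.npy');im=cv2.imread('pics/w2.png')[:,:,::-1].astype(int)
K,i=cam('wrist');m=np.array(i['mount'])
for v in range(235,330,6):
    print(v,end=' ')
    for u in range(268,294,3):
        p=m[:3,:3]@(np.linalg.inv(K)@[u,v,1]*D[v,u])+m[:3,3]; print((p*1000).round().astype(int).tolist(),im[v,u].tolist() if u in(274,280,286) else '',end=' ')
    print()
cv2.imwrite('pics/w2d.png',cv2.resize(im[210:330,220:340].astype(np.uint8)[:,:,::-1],(600,600),interpolation=cv2.INTER_CUBIC))
"
```

```text
235 [4, -9, 7]  [16, -6, -20]  [16, -4, -21] [175, 46, 39] [16, -2, -20]  [16, 0, -21] [179, 46, 40] [16, 1, -21]  [16, 3, -21] [183, 49, 43] [15, 5, -18]  [4, 8, 7]  
241 [0, -9, 7]  [13, -6, -21]  [13, -4, -22] [205, 48, 43] [13, -2, -21]  [13, 0, -22] [208, 50, 41] [13, 1, -21]  [13, 3, -21] [208, 45, 39] [13, 5, -21]  [0, 8, 7]  
247 [-4, -9, 6]  [9, -6, -21]  [9, -4, -22] [205, 46, 40] [10, -2, -22]  [9, 0, -21] [207, 45, 40] [9, 1, -22]  [9, 3, -21] [205, 43, 33] [8, 5, -19]  [-4, 8, 5]  
253 [-24, -10, 35]  [6, -6, -22]  [5, -4, -22] [204, 43, 38] [5, -2, -22]  [5, 0, -22] [205, 41, 35] [6, 1, -22]  [5, 3, -22] [208, 43, 39] [5, 5, -21]  [-22, 9, 31]  
259 [12, -7, -41]  [12, -5, -41]  [12, -3, -41] [133, 114, 112] [11, -2, -39]  [12, 0, -41] [77, 39, 39] [11, 1, -40]  [11, 3, -39] [136, 114, 112] [11, 4, -40]  [11, 6, -40]  
265 [12, -6, -48]  [11, -5, -46]  [12, -3, -47] [123, 123, 122] [12, -2, -47]  [11, 0, -46] [42, 39, 38] [11, 1, -47]  [12, 3, -47] [126, 126, 122] [11, 4, -46]  [11, 6, -46]  
271 [11, -6, -52]  [11, -5, -52]  [12, -3, -53] [125, 125, 124] [12, -2, -52] 
[... 949 characters left out ...]
] [12, 3, -77]  [13, 4, -78]  
307 [12, -5, -80]  [12, -4, -81]  [13, -3, -81] [37, 38, 39] [6, -2, -73]  [7, 0, -73] [32, 29, 31] [7, 1, -73]  [12, 2, -81] [35, 38, 37] [13, 3, -81]  [12, 4, -80]  
313 [12, -5, -84]  [12, -4, -84]  [12, -3, -84] [37, 36, 40] [3, -2, -73]  [3, 0, -72] [35, 34, 32] [3, 1, -73]  [11, 2, -82] [31, 30, 33] [12, 3, -84]  [13, 4, -85]  
319 [12, -5, -88]  [12, -4, -88]  [11, -2, -86] [37, 37, 38] [1, -2, -73]  [0, 0, -73] [33, 33, 34] [0, 1, -73]  [8, 2, -82] [21, 28, 30] [13, 3, -88]  [13, 4, -89]  
325 [13, -4, -92]  [13, -3, -91]  [8, -3, -86] [30, 28, 32] [-2, -2, -73]  [-2, 0, -73] [28, 32, 31] [-3, 1, -73]  [5, 2, -82] [24, 21, 24] [12, 3, -90]  [13, 4, -92]
```

View pics/w2d.png

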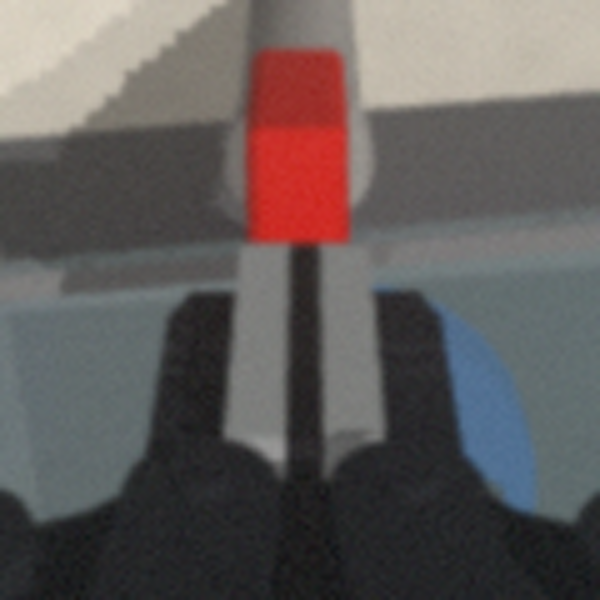

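```bash
python3 -c "
from h import *
np.set_printoptions(precision=1,suppress=True,linewidth=200)
K,i=cam('wrist');m=np.array(i['mount'])
for f in('w1','w2'):
    D=np.load(f+'D.npy'); v,u=np.where(D>0)
    P=(m[:3,:3]@(np.linalg.inv(K)@np.stack([u,v,np.ones(len(u))])*D[v,u])).T+m[:3,3]
    P*=1000; fg=(P[:,2]<-23)&(abs(P[:,0])<14)
    print(f,'front-most finger z percentiles',np.percentile(P[fg,2],[99,99.9,100]), 'y at tips',P[fg][P[fg,2]>np.percentile(P[fg,2],97)].round()[:8].tolist())
    s=D[D>0]; a=(P[:,2]<5)&(abs(P[:,0])<14)&(abs(P[:,1])<60); print(a.sum(), np.histogram(P[a,2],bins=np.arange(-80,10,5)))
"
```

```text
w1 front-most finger z percentiles [-54.  -49.4 -47.9] y at tips [[11.0, -49.0, -52.0], [11.0, -49.0, -53.0], [11.0, -48.0, -53.0], [12.0, -47.0, -54.0], [12.0, -47.0, -54.0], [11.0, -47.0, -52.0], [11.0, -46.0, -53.0], [11.0, -46.0, -53.0]]
19089 (array([866, 801, 701, 642, 556, 329,  58,   0,   0,   0,   0,   0,   0,   0,   0,   0,   0]), array([-80, -75, -70, -65, -60, -55, -50, -45, -40, -35, -30, -25, -20, -15, -10,  -5,   0,   5]))
w2 front-most finger z percentiles [-47.3 -40.8 -23.2] y at tips [[12.0, 2.0, -23.0], [9.0, -3.0, -23.0], [7.0, -3.0, -23.0], [4.0, 0.0, -23.0], [12.0, -7.0, -41.0], [12.0, -6.0, -41.0], [12.0, -5.0, -41.0], [12.0, -5.0, -41.0]]
31036 (array([454, 578, 302, 378, 341, 309, 277, 184,   8,   0,   0, 393,   9,   0,   0,   0,   2]), array([-80, -75, -70, -65, -60, -55, -50, -45, -40, -35, -30, -25, -20, -15, -10,  -5,   0,   5]))
```

>>> {"name": "send_rows", "arguments": {
  "targets": [
    [0,0,0,0],
    [0,0,0,0],
    [0,0,0,0]
  ],
  "claw": 0.0
}}

```text
t: 5.0
eef_pos: [0.4274, 0.2533, 0.1502]
orientation: [-3.142, -0.0, -2.831]
ft_force: [-0.7, 0.2, -0.1]
opening: 0.036
```

```bash
python3 -c "
from h import *
K,i=cam('wrist');m=np.array(i['mount'])
T=pose();im,D=save('wrist','w3.png'); v,u=np.where(D>0)
P=1000*((m[:3,:3]@(np.linalg.inv(K)@np.stack([u,v,np.ones(len(u))])*D[v,u])).T+m[:3,3])
a=(P[:,2]<5)&(abs(P[:,0])<14)&(abs(P[:,1])<60)&(abs(P[:,1])>12); print(a.sum(), np.histogram(P[a,2],bins=np.arange(-80,10,5)))
print(ctrl.state()['opening'],ctrl.state()['t'])
cv2.imwrite('pics/w3c.png',cv2.resize(im[180:360,170:410,::-1],(720,540)))
"
```

```text
25535 (array([477, 785, 485, 491, 428, 400, 350, 242,  76,   0,   0,   0,   0,
         0,   0,   0,   0]), array([-80, -75, -70, -65, -60, -55, -50, -45, -40, -35, -30, -25, -20,
       -15, -10,  -5,   0,   5]))
0.04200037298160433 5.05
```

View pics/w3c.png

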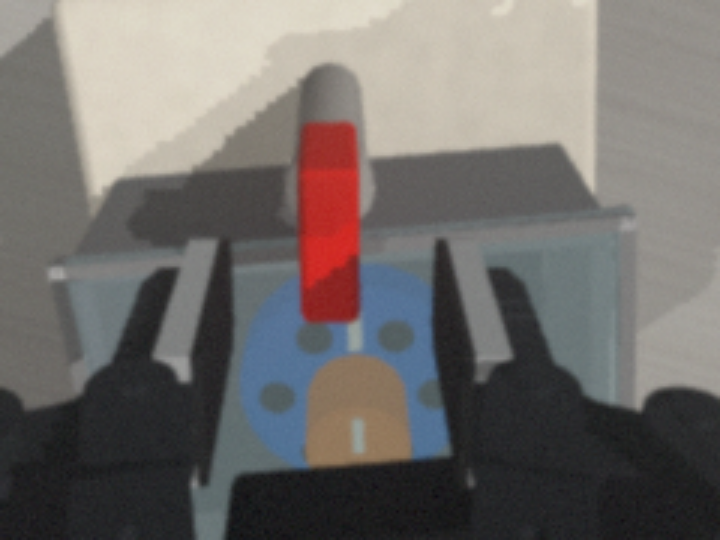

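The finger ends really sit about 38 mm behind the reported TCP. The wing top is seen at its true height, but the shut pads end about 16 mm above it. I'll descend by that amount and grip again.

>>> {"name": "send_rows", "arguments": {
  "targets": [
    [0,0,0.02,0],
    [0,0,0.037,0],
    [0,0,0.037,0],
    [0,0,0.037,0]
  ]
}}

```text
t: 5.38
eef_pos: [0.4265, 0.2528, 0.1125]
orientation: [-3.141, -0.003, -2.831]
ft_force: [-0.0, 0.3, -0.1]
opening: 0.0424
```

>>> {"name": "send_rows", "arguments": {
  "targets": [
    [0,0,0,0],
    [0,0,0,0],
    [0,0,0,0],
    [0,0,0,0],
    [0,0,0,0]
  ],
  "claw": -1
}}

```text
t: 5.8
eef_pos: [0.4285, 0.253, 0.1148]
orientation: [-3.141, 0.002, -2.832]
ft_force: [-0.7, -5.3, 7.1]
opening: 0.0111
```

>>> {"name": "send_rows", "arguments": {
  "targets": [
    [0,0,0,0.12],
    [0,0,0,0.24],
    [0,0,0,0.36],
    [0,0,0,0.48],
    [0,0,0,0.6],
    [0,0,0,0.72],
    [0,0,0,0.84],
    [0,0,0,0.96],
    [0,0,0,1.08],
    [0,0,0,1.2],
    [0,0,0,1.32],
    [0,0,0,1.4]
  ]
}}

```text
t: 6.8
eef_pos: [0.4288, 0.2535, 0.1149]
orientation: [3.138, 0.001, 2.045]
ft_force: [1.3, -2.1, 4.5]
opening: 0.0112
```

>>> {"name": "send_rows", "arguments": {
  "targets": [
    [0,0,0,0.0],
    [0,0,0,0]
  ]
}}

```text
t: 6.97
eef_pos: [0.4288, 0.2535, 0.1148]
orientation: [3.139, 0.001, 2.054]
ft_force: [1.2, -3.0, 5.9]
opening: 0.011
```

>>> {"name": "send_rows", "arguments": {
  "targets": [
    [0,0,0,0],
    [0,0,0,0],
    [0,0,0,0],
    [0,0,-0.03,0],
    [0,0,-0.06,0.03],
    [0,0,-0.1,0.07],
    [0,0,-0.1,0.07],
    [0,0,-0.1,0.07]
  ],
  "claw": 0
}}

```text
t: 7.63
eef_pos: [0.4291, 0.2542, 0.2164]
orientation: [3.136, -0.0, 1.983]
ft_force: [-0.6, -0.5, -0.0]
opening: 0.0424
```

```bash
cat > look2.py <<'E'
from h import *
np.set_printoptions(precision=4,suppress=True)
T=pose(); im,D=save("wrist","w4.png")
s=ctrl.state();print(s['t'],s['eef_pos'],s['orientation'],s['qpos'])
K,M=c2w("wrist",T)
v,u=np.mgrid[0:420,0:560]; P=(np.linalg.inv(K)@np.stack([u.ravel(),v.ravel(),np.ones(u.size)]))*D.ravel()
P=(M[:3,:3]@P).T+M[:3,3]; ok=D.ravel()>0; g=im.reshape(-1,3).astype(int)
near=np.hypot(P[:,0]-.5,P[:,1]-.28)<.2
def rect(m,l):
    m=m&ok&near
    if m.sum()<20: return print(l,m.sum())
    r=cv2.minAreaRect((P[m,:2]*1000).astype(np.float32)); print(l,m.sum(),r,"mean",P[m].mean(0))
rect((P[:,2]>.158)&(P[:,2]<.168)&(g.max(1)<70)&(np.hypot(P[:,0]-.5104,P[:,1]-.2885)<.05),"handle")
rect((P[:,2]>.165)&(P[:,2]<.18)&(g[:,0]>120)&(g[:,1]<80),"wing")
rect((P[:,2]>.130)&(P[:,2]<.142)&(g[:,0]<g[:,2]+10),"plate")
plan(.5104,.2885,.18,1.983); plan(.5104,.2885,.101,1.983)
E
python3 look2.py
```

```text
7.6833 [0.4279 0.2536 0.2141] [ 3.1396 -0.0002  1.9829] [ 0.4317 -0.1594  1.7428  0.0002  1.5562  0.0197]
handle 1361 ((508.9939270019531, 289.3708190917969), (13.62222957611084, 68.04983520507812), 23.719696044921875) mean [0.5076 0.2906 0.1629]
wing 559 ((428.3869323730469, 253.63941955566406), (11.274989128112793, 32.770904541015625), 27.40819549560547) mean [0.4276 0.2551 0.1723]
plate 20780 ((505.48944091796875, 286.23541259765625), (153.79806518554688, 142.06472778320312), 23.61414909362793) mean [0.5072 0.296  0.1355]
shift [-0.0011  0.0895  0.0343] turn -0.0001 rows 3.0 yaw0 1.9829
shift [-0.0011  0.0893  0.1133] turn -0.0001 rows 4.0 yaw0 1.9829
```

>>> {"name": "send_rows", "arguments": {
  "targets": [
    [-0.001,0.04,0.0,0],
    [-0.001,0.08,0.02,0],
    [-0.001,0.0888,0.06,0],
    [-0.001,0.0888,0.095,0],
    [-0.001,0.0888,0.112,0],
    [-0.001,0.0888,0.112,0],
    [-0.001,0.0888,0.112,0]
  ],
  "squeeze": 50
}}

```text
t: 8.27
eef_pos: [0.5079, 0.2873, 0.0991]
orientation: [-3.138, -0.0, 1.983]
ft_force: [0.3, -0.6, -0.0]
opening: 0.0421
```

>>> {"name": "send_rows", "arguments": {
  "targets": [
    [0,0,0,0],
    [0,0,0,0],
    [0,0,0,0],
    [0,0,0,0],
    [0,0,0,0]
  ],
  "claw": -1
}}

```text
t: 8.68
eef_pos: [0.5087, 0.2876, 0.1007]
orientation: [-3.14, -0.0, 1.982]
ft_force: [-0.2, 0.3, -0.7]
opening: 0.0131
```

>>> {"name": "send_rows", "arguments": {
  "targets": [
    [0,0,-0.012,0],
    [0,0,-0.03,0],
    [0,0,-0.06,0],
    [0,0,-0.09,0],
    [0,0,-0.09,0],
    [0,0,-0.09,0]
  ]
}}

```text
t: 9.18
eef_pos: [0.5109, 0.2886, 0.195]
orientation: [3.136, -0.0, 1.982]
ft_force: [-0.4, -0.1, -2.0]
opening: 0.0131
```

Run:
```python
from h import *
np.set_printoptions(precision=4,suppress=True)
s=ctrl.state();print(s['t'],s['eef_pos'],s['ft_force'],s['opening'],s['qpos'])
# mat from w1 and top0
for n,f,T in(("wrist","w1",np.load('w1T.npy')),("top","top0",None),("scene","scene0",None)):
    im=cv2.imread('pics/%s.png'%f); h=cv2.cvtColor(im,cv2.COLOR_BGR2HSV)
    m=cv2.inRange(h,(45,120,40),(75,255,255)); c=max(cv2.findContours(m,0,1)[0],key=cv2.contourArea)
    p=np.array([onz(n,q,.004,T)[:2]*1000 for q in c[:,0,:]],np.float32); print(f,'mat',cv2.minAreaRect(p))
    m=cv2.inRange(h,(105,110,60),(125,255,255))
    m=cv2.morphologyEx(m,cv2.MORPH_CLOSE,np.ones((3,3)))
    v,u=np.where(m); p=np.array([onz(n,q,.02,T)[:2] for q in zip(u,v)]); p=p[(abs(p[:,0]-.52)<.16)&(abs(p[:,1]+.276)<.17)]
    if f!="w1": print('tray',len(p),cv2.minAreaRect((p*1000).astype(np.float32)))
plan(.557,.005,.19,1.983)
```

```text
9.1833 [0.5109 0.2886 0.195 ] [-0.3946 -0.0524 -1.9537] 0.013068537503000936 [0.4267 0.0892 1.5348 0.     1.5119 0.0157]
w1 mat ((561.8440551757812, 9.250923156738281), (177.6312255859375, 178.64788818359375), 72.51324462890625)
top0 mat ((561.4371948242188, 9.262481689453125), (176.00665283203125, 177.6168670654297), 72.71002960205078)
tray 179 ((516.7034301757812, -281.2295227050781), (239.43817138671875, 161.87193298339844), 77.90433502197266)
scene0 mat ((562.86669921875, 7.238075256347656), (177.9473419189453, 179.37899780273438), 72.5142593383789)Traceback (most recent call last):
  File "<stdin>", line 11, in <module>
  File "h.py", line 13, in onz
    K,M=c2w(n,T); d=M[:3,:3]@np.linalg.inv(K)@np.array([uv[0],uv[1],1.]); o=M[:3,3]
        ~~~^^^^^
  File "h.py", line 9, in c2w
    K,i=cam(n); M=np.eye(4)
        ~~~^^^
  File "h.py", line 5, in cam
    i=ctrl.camera_info(n); return np.array(i["K"]),i
ValueError: time passes only in moves, steps and waits
```

```bash
python3 -c "
from h import *
plan(.562,.009,.10,1.267)"
```

```text
shift [-0.2767 -0.0654  0.0946] turn 0.7148 rows 8.0 yaw0 1.9818
```

>>> {"name": "send_rows", "arguments": {
  "targets": [
    [-0.0346,-0.0082,0.0,0.09],
    [-0.0692,-0.0164,0.0,0.18],
    [-0.1038,-0.0245,0.0,0.27],
    [-0.1384,-0.0327,0.01,0.36],
    [-0.173,-0.0409,0.02,0.45],
    [-0.2076,-0.0491,0.045,0.54],
    [-0.2422,-0.0572,0.07,0.63],
    [-0.2767,-0.0654,0.094,0.716],
    [-0.2767,-0.0654,0.094,0.716],
    [-0.2767,-0.0654,0.094,0.716]
  ]
}}

```text
t: 10.02
eef_pos: [0.5569, 0.0059, 0.0934]
orientation: [-3.135, 0.002, 1.262]
ft_force: [0.1, -0.1, -1.2]
opening: 0.0135
```

```bash
python3 -c "
from h import *
s=ctrl.state();print(s['t'],s['eef_pos'],s['orientation'],s['ft_force'],s['opening'],s['joint_vel'].round(3))
T=pose(); im,D=save('wrist','w5.png'); print(pose()[:3,3]); plan(.562,.009,-.0195,1.267)"
```

```text
10.0167 [0.55692019 0.00593843 0.0934355 ] [-3.13482707e+00  1.82320309e-03  1.26239174e+00] [ 0.13315399 -0.12573131 -1.22342087] 0.01350169467244935 [ 0.055 -0.037 -0.042  0.019  0.023  0.003]
[0.5581658  0.0074478  0.09536418]
shift [0.0027 0.0037 0.1148] turn -0.0026 rows 3.0 yaw0 1.2644
```

View pics/w5.png

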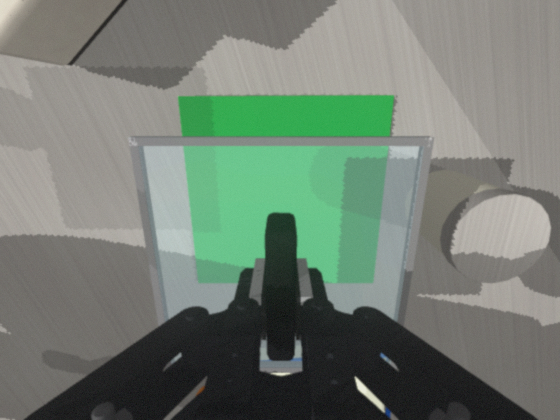

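The cover is held level and square over the mat, with its front edge at row 140 and the jar well clear at (495,235). I lower it now.

>>> {"name": "send_rows", "arguments": {
  "targets": [
    [0.003,0.003,0.03,0],
    [0.003,0.003,0.065,0],
    [0.003,0.003,0.09,0],
    [0.003,0.003,0.1,0],
    [0.003,0.003,0.106,0],
    [0.003,0.003,0.109,0],
    [0.003,0.003,0.111,0],
    [0.003,0.003,0.111,0]
  ]
}}

```text
t: 10.73
eef_pos: [0.565, 0.0102, -0.0121]
orientation: [3.139, -0.001, 1.266]
ft_force: [0.1, 0.5, -1.4]
opening: 0.0135
```

>>> {"name": "send_rows", "arguments": {
  "targets": [
    [0,0,0.001,0],
    [0,0,0.002,0],
    [0,0,0.003,0],
    [0,0,0.003,0]
  ]
}}

```text
t: 11.07
eef_pos: [0.5638, 0.0099, -0.0164]
orientation: [3.141, -0.0, 1.266]
ft_force: [-1.0, 0.6, -1.2]
opening: 0.013
```

>>> {"name": "send_rows", "arguments": {
  "targets": [
    [0,0,0.001,0],
    [0,0,0.002,0],
    [0,0,0.003,0],
    [0,0,0.0035,0],
    [0,0,0.0035,0]
  ]
}}

```text
t: 11.48
eef_pos: [0.5635, 0.01, -0.0203]
orientation: [-3.141, 0.0, 1.266]
ft_force: [-0.0, -0.4, -1.2]
opening: 0.0131
```

>>> {"name": "send_rows", "arguments": {
  "targets": [
    [0,0,0.001,0],
    [0,0,0.002,0],
    [0,0,0.0025,0],
    [0,0,0.0025,0]
  ]
}}

```text
t: 11.82
eef_pos: [0.5636, 0.0099, -0.0204]
orientation: [-3.141, 0.0, 1.266]
ft_force: [-13.8, -0.2, 21.7]
opening: 0.0132
```

>>> {"name": "send_rows", "arguments": {
  "targets": [
    [0,0,-0.002,0],
    [0,0,-0.002,0]
  ]
}}

```text
t: 11.98
eef_pos: [0.5642, 0.0099, -0.02]
orientation: [3.14, -0.0, 1.266]
ft_force: [0.4, -0.1, -1.6]
opening: 0.0132
```

>>> {"name": "send_rows", "arguments": {
  "targets": [
    [0,0,0,0],
    [0,0,0,0],
    [0,0,0,0],
    [0,0,-0.03,0],
    [0,0,-0.07,0],
    [0,0,-0.11,0],
    [0,0,-0.15,0],
    [0,0,-0.19,0],
    [0,0,-0.22,0]
  ],
  "claw": 0
}}

```text
t: 12.73
eef_pos: [0.5645, 0.0099, 0.2033]
orientation: [3.138, -0.001, 1.266]
ft_force: [0.5, -0.8, 1.3]
opening: 0.0433
```

```bash
python3 -c "
from h import *
s=ctrl.state();print(s['t'],s['eef_pos'],s['ft_force'],s['opening'])
plan(.50,.26,.22,1.983)"
```

```text
12.7333 [0.56451594 0.00993402 0.20332451] [ 0.46102613 -0.82631776  1.30277558] 0.043320829000993925
shift [ 0.2192 -0.1366 -0.017 ] turn -0.7172 rows 7.0 yaw0 1.2658
```

>>> {"name": "send_rows", "arguments": {
  "targets": [
    [0.03,-0.019,-0.003,-0.11],
    [0.06,-0.037,-0.006,-0.22],
    [0.092,-0.058,-0.009,-0.33],
    [0.124,-0.077,-0.012,-0.44],
    [0.156,-0.097,-0.015,-0.55],
    [0.188,-0.117,-0.017,-0.66],
    [0.2192,-0.1366,-0.017,-0.717],
    [0.2192,-0.1366,-0.017,-0.717],
    [0.2192,-0.1366,-0.017,-0.717],
    [0.2192,-0.1366,-0.017,-0.717]
  ]
}}

```text
t: 13.57
eef_pos: [0.4991, 0.2598, 0.216]
orientation: [-3.141, 0.001, 1.983]
ft_force: [-0.1, 0.5, 0.3]
opening: 0.0426
```

```bash
cat > rot.py <<'E'
from h import *
import sys
np.set_printoptions(precision=4,suppress=True)
f=sys.argv[1]; zb=float(sys.argv[2])  # underside height of rotor
T=pose(); im,D=save("wrist",f+".png"); np.save(f+'D.npy',D);np.save(f+'T.npy',T)
s=ctrl.state();print(s['t'],s['eef_pos'],s['orientation'],s['ft_force'])
K,M=c2w("wrist",T)
v,u=np.mgrid[0:420,0:560]; P=(np.linalg.inv(K)@np.stack([u.ravel(),v.ravel(),np.ones(u.size)]))*D.ravel()
P=(M[:3,:3]@P).T+M[:3,3]; h=cv2.cvtColor(im,cv2.COLOR_RGB2HSV).reshape(-1,3).astype(int); ok=D.ravel()>0
near=np.hypot(P[:,0]-.51,P[:,1]-.288)<.06
for l,m in(("hubtop",(abs(P[:,2]-zb-.044)<.004)&((h[:,0]<25)|(h[:,0]>170))&(h[:,1]>70)),("disc",(abs(P[:,2]-zb-.018)<.004)&(h[:,0]>95)&(h[:,0]<125)&(h[:,1]>70))):
    m=m&ok&near
    if m.sum()>30:
        print(l,m.sum(),cv2.minEnclosingCircle((P[m,:2]*1000).astype(np.float32)),P[m].mean(0))
for t,z in(("rotor_hub",zb+.033),("rotor_mark",zb+.018)):
    print(t,[(round(q["score"],2),np.round(q["location"],1).tolist(),onz("wrist",q["location"],z,T)[:2].round(4)) for q in ctrl.spot_point("wrist",t)[:3]])
E
python3 rot.py w6 .081
```

```text
13.6167 [0.4994 0.2591 0.216 ] [-3.1411  0.0005  1.9815] [ 1.1798  0.0503 -0.4001]
hubtop 750 ((511.2249450683594, 287.63720703125), 14.96628189086914) [0.5111 0.2883 0.1249]
disc 2497 ((511.4304504394531, 287.4253234863281), 35.82978820800781) [0.5097 0.2906 0.0985]
rotor_hub [(0.88, [304.1, 180.9], array([0.5123, 0.2852]))]
rotor_mark [(0.6, [273.3, 174.5], array([0.4839, 0.2761]))]
```

View pics/w6.png

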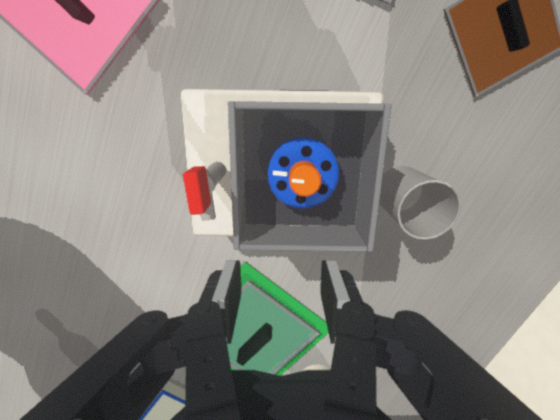

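```bash
python3 -c "
from h import *
plan(.5113,.2875,.062,1.983)"
```

```text
shift [0.0218 0.0222 0.1541] turn -0.0026 rows 4.0 yaw0 1.9804
```

>>> {"name": "send_rows", "arguments": {
  "targets": [
    [0.0218,0.0222,0.03,0],
    [0.0218,0.0222,0.07,0],
    [0.0218,0.0222,0.105,0],
    [0.0218,0.0222,0.13,0],
    [0.0218,0.0222,0.142,0],
    [0.0218,0.0222,0.142,0],
    [0.0218,0.0222,0.142,0],
    [0.0218,0.0222,0.142,0]
  ],
  "squeeze": 90
}}

```text
t: 14.38
eef_pos: [0.5126, 0.2892, 0.0769]
orientation: [3.138, -0.0, 1.982]
ft_force: [-0.2, -0.2, 0.2]
opening: 0.0427
```

```bash
python3 rot.py w7 .081; python3 -c "
from h import *
plan(.5113,.2875,.062,1.983)
K,i=cam('wrist');m=np.array(i['mount']);D=np.load('w7D.npy')
v,u=np.where(D>0);P=1000*((m[:3,:3]@(np.linalg.inv(K)@np.stack([u,v,np.ones(len(u))])*D[v,u])).T+m[:3,3])
a=(P[:,2]<-25)&(abs(P[:,0])<14)&(abs(P[:,1])<45)&(abs(P[:,1])>17);print('tip z',np.sort(P[a,2])[-12:].round(1))
for sgn in(-1,1):
    b=a&(P[:,1]*sgn>0)&(P[:,2]>-50); print(sgn,b.sum(),P[b].min(0),P[b].max(0))"
```

```text
14.4333 [0.5128 0.2895 0.0773] [ 3.137  -0.0001  1.9821] [ 0.1531 -0.1436 -0.5068]
hubtop 2261 ((510.95001220703125, 287.79302978515625), 15.119157791137695) [0.5107 0.2896 0.1248]
disc 4763 ((511.1915588378906, 287.74444580078125), 35.939273834228516) [0.5065 0.3007 0.0984]
rotor_hub [(0.77, [279.8, 277.3], array([0.5125, 0.2873]))]
rotor_mark [(0.83, [226.9, 259.2], array([0.4833, 0.2777]))]
shift [-0.0014 -0.0019  0.0148] turn -0.0005 rows 1.0 yaw0 1.9825
tip z [-37.6 -37.6 -37.6 -37.5 -37.5 -37.5 -37.4 -37.3 -37.3 -37.3 -36.9 -36.6]
-1 320 [-10.89819862 -35.38260017 -49.9894652 ] [ 11.67101389 -21.51258486 -36.90339957]
1 326 [-11.09965066  20.77646467 -49.98730142] [ 11.73156757  34.32849997 -36.59400587]
```

>>> {"name": "send_rows", "arguments": {
  "targets": [
    [-0.001,-0.0022,0.006,0],
    [-0.001,-0.0022,0.012,0],
    [-0.001,-0.0022,0.0133,0],
    [-0.001,-0.0022,0.0133,0],
    [-0.001,-0.0022,0.0133,0]
  ]
}}

```text
t: 14.95
eef_pos: [0.5096, 0.2875, 0.0616]
orientation: [3.14, -0.0, 1.983]
ft_force: [1.0, 0.2, 5.3]
opening: 0.0429
```

```bash
python3 -c "
from h import *
s=ctrl.state();print(s['t'],s['eef_pos'],s['ft_force'],s['wrist_torque'])
plan(.5111,.2878,.064,1.983)"
```

```text
14.95 [0.50964668 0.28746931 0.06161958] [1.02414805 0.15587495 5.27419245] [ 0.03191015 -0.05151417  0.01705092]
shift [-0.0003  0.0015 -0.0024] turn -0.0001 rows 1.0 yaw0 1.9829
```

>>> {"name": "send_rows", "arguments": {
  "targets": [
    [0,0.001,-0.0025,0],
    [0,0.001,-0.0025,0],
    [0,0.001,-0.0025,0]
  ]
}}

```text
t: 15.2
eef_pos: [0.5098, 0.2875, 0.0632]
orientation: [-3.141, -0.0, 1.983]
ft_force: [0.3, 0.4, 0.1]
opening: 0.0425
```

>>> {"name": "send_rows", "arguments": {
  "targets": [
    [0,0,0,0],
    [0,0,0,0],
    [0,0,0,0],
    [0,0,0,0],
    [0,0,0,0]
  ],
  "claw": -1
}}

```text
t: 15.62
eef_pos: [0.5111, 0.2878, 0.0641]
orientation: [3.139, 0.0, 1.983]
ft_force: [5.4, 1.9, 2.3]
opening: 0.0275
```

```bash
python3 -c "
from h import *
s=ctrl.state();print(s['t'],s['eef_pos'],s['orientation'],s['ft_force'],s['wrist_torque'],s['opening'])"
```

```text
15.6167 [0.51109664 0.28781735 0.06413775] [3.13929176e+00 1.83382875e-04 1.98275820e+00] [5.4185873  1.94713096 2.30290032] [ 0.26421075 -0.906714    0.0654028 ] 0.027489428001735074
```

>>> {"name": "send_rows", "arguments": {
  "targets": [
    [0,0,0,-0.08],
    [0,0,0,-0.16],
    [0,0,-0.00018,-0.24],
    [0,0,-0.00036,-0.32],
    [0,0,-0.00054,-0.4]
  ]
}}

```text
t: 16.03
eef_pos: [0.511, 0.2877, 0.0644]
orientation: [3.14, 0.001, 2.386]
ft_force: [6.4, 3.5, -0.6]
opening: 0.0277
```

```bash
cat > st.py <<'E'
from h import *
np.set_printoptions(precision=4,suppress=True)
s=ctrl.state();print(s['t'],s['eef_pos'],'yaw',s['orientation'][2].round(3),s['ft_force'],s['wrist_torque'],s['opening'].__round__(4))
E
python3 st.py
```

```text
16.0333 [0.511  0.2877 0.0644] yaw 2.386 [ 6.434   3.5067 -0.6226] [ 0.6196 -1.142  -0.1272] 0.0277
```

>>> {"name": "send_rows", "arguments": {
  "targets": [
    [0,0,-0.0002,-0.09],
    [0,0,-0.0004,-0.18],
    [0,0,-0.0006,-0.27],
    [0,0,-0.0008,-0.36],
    [0,0,-0.001,-0.45],
    [0,0,-0.0011,-0.5]
  ]
}}

```text
t: 16.53
eef_pos: [0.5104, 0.2875, 0.0645]
orientation: [3.141, 0.001, 2.888]
ft_force: [8.9, 2.4, -5.3]
opening: 0.0276
```

```bash
python3 st.py; python3 rot.py w8 .083; python3 -c "
import cv2;a=cv2.imread('pics/w8.png');cv2.imwrite('pics/w8c.png',cv2.resize(a[180:360,160:400],(720,540)))"
```

```text
16.5333 [0.5104 0.2875 0.0645] yaw 2.888 [ 8.9012  2.3937 -5.2736] [ 0.5239 -1.5467 -0.061 ] 0.0276
16.5833 [0.5105 0.2875 0.0646] [3.1412 0.0008 2.8897] [ 6.6765  1.3173 -2.985 ]
hubtop 2625 ((509.26312255859375, 287.6446533203125), 17.656845092773438) [0.5086 0.2881 0.1253]
disc 3555 ((510.3815002441406, 288.06964111328125), 35.11863327026367) [0.4929 0.2933 0.0989]
rotor_hub [(0.67, [278.3, 289.3], array([0.5094, 0.2863]))]
rotor_mark [(0.87, [223.1, 268.5], array([0.4992, 0.2585])), (0.48, [18.5, 332.0], array([0.5091, 0.1309]))]
```

View pics/w8c.png

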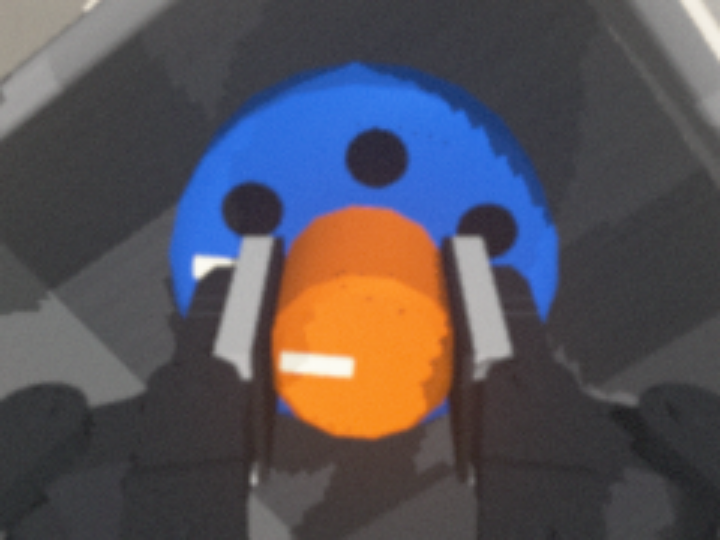

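>>> {"name": "send_rows", "arguments": {
  "targets": [
    [0,0,0,0.06],
    [0,0,-0.0001,0.15],
    [0,0,-0.0003,0.25],
    [0,0,-0.0005,0.35],
    [0,0,-0.0007,0.45],
    [0,0,-0.0009,0.55],
    [0,0,-0.0011,0.65],
    [0,0,-0.0013,0.75],
    [0,0,-0.0015,0.85]
  ]
}}

```text
t: 17.43
eef_pos: [0.5102, 0.2876, 0.0657]
orientation: [3.141, -0.0, 2.028]
ft_force: [6.7, 3.0, -6.0]
opening: 0.0277
```

```bash
python3 st.py
```

```text
17.4333 [0.5102 0.2876 0.0657] yaw 2.028 [ 6.6946  3.0123 -5.9696] [ 0.5836 -1.2016  0.1153] 0.0277
```

>>> {"name": "send_rows", "arguments": {
  "targets": [
    [0,0,-0.0002,0.09],
    [0,0,-0.0004,0.18],
    [0,0,-0.0006,0.27],
    [0,0,-0.0008,0.36],
    [0,0,-0.001,0.45],
    [0,0,-0.0012,0.54],
    [0,0,-0.0014,0.63],
    [0,0,-0.0016,0.72],
    [0,0,-0.0018,0.81],
    [0,0,-0.002,0.9],
    [0,0,-0.002,0.95]
  ]
}}

```text
t: 18.35
eef_pos: [0.5108, 0.2879, 0.0682]
orientation: [3.141, -0.001, 1.078]
ft_force: [8.4, 2.4, -5.6]
opening: 0.0275
```

```bash
python3 st.py
```

```text
18.35 [0.5108 0.2879 0.0682] yaw 1.078 [ 8.4055  2.4136 -5.5744] [ 0.7073 -1.4006  0.1943] 0.0275
```

>>> {"name": "send_rows", "arguments": {
  "targets": [
    [0,0,0,-0.06],
    [0,0,-0.0001,-0.15],
    [0,0,-0.0003,-0.24],
    [0,0,-0.0005,-0.33],
    [0,0,-0.0007,-0.42],
    [0,0,-0.0009,-0.51],
    [0,0,-0.0011,-0.6],
    [0,0,-0.0013,-0.69],
    [0,0,-0.0015,-0.78],
    [0,0,-0.0017,-0.87],
    [0,0,-0.0019,-0.96]
  ]
}}

```text
t: 19.27
eef_pos: [0.5108, 0.2877, 0.0698]
orientation: [3.14, 0.0, 2.047]
ft_force: [8.2, 3.7, -7.3]
opening: 0.0276
```

>>> {"name": "send_rows", "arguments": {
  "targets": [
    [0,0,-0.0002,-0.09],
    [0,0,-0.0004,-0.18],
    [0,0,-0.0006,-0.27],
    [0,0,-0.0008,-0.36],
    [0,0,-0.001,-0.45],
    [0,0,-0.0012,-0.54],
    [0,0,-0.0014,-0.63],
    [0,0,-0.0016,-0.72],
    [0,0,-0.0018,-0.81],
    [0,0,-0.0018,-0.84]
  ]
}}

```text
t: 20.1
eef_pos: [0.5105, 0.2875, 0.0714]
orientation: [3.141, 0.001, 2.888]
ft_force: [8.2, 3.3, -6.3]
opening: 0.0276
```

```bash
python3 st.py
```

```text
20.1 [0.5105 0.2875 0.0714] yaw 2.888 [ 8.2053  3.2737 -6.3415] [ 0.4852 -1.5239  0.0075] 0.0276
```

7.3 mm up with steady force. Continuing: clockwise, then anticlockwise again.

>>> {"name": "send_rows", "arguments": {
  "targets": [
    [0,0,0,0.06],
    [0,0,-0.0001,0.15],
    [0,0,-0.0003,0.24],
    [0,0,-0.0005,0.33],
    [0,0,-0.0007,0.42],
    [0,0,-0.0009,0.51],
    [0,0,-0.0011,0.6],
    [0,0,-0.0013,0.69],
    [0,0,-0.0015,0.78],
    [0,0,-0.0017,0.87],
    [0,0,-0.0019,0.96]
  ]
}}

```text
t: 21.02
eef_pos: [0.5108, 0.2879, 0.0738]
orientation: [3.14, -0.0, 1.918]
ft_force: [8.3, 3.4, -3.9]
opening: 0.0278
```

>>> {"name": "send_rows", "arguments": {
  "targets": [
    [0,0,-0.0002,0.09],
    [0,0,-0.0004,0.18],
    [0,0,-0.0006,0.27],
    [0,0,-0.0008,0.36],
    [0,0,-0.001,0.45],
    [0,0,-0.0012,0.54],
    [0,0,-0.0014,0.63],
    [0,0,-0.0016,0.72],
    [0,0,-0.0018,0.81],
    [0,0,-0.0018,0.84]
  ]
}}

```text
t: 21.85
eef_pos: [0.5096, 0.288, 0.0761]
orientation: [-3.141, -0.0, 1.078]
ft_force: [1.0, 2.1, 3.7]
opening: 0.0274
```

>>> {"name": "send_rows", "arguments": {
  "targets": [
    [0,0,0,-0.06],
    [0,0,-0.0001,-0.15],
    [0,0,-0.0003,-0.24],
    [0,0,-0.0005,-0.33],
    [0,0,-0.0007,-0.42],
    [0,0,-0.0009,-0.51],
    [0,0,-0.0011,-0.6],
    [0,0,-0.0013,-0.69],
    [0,0,-0.0015,-0.78],
    [0,0,-0.0017,-0.87],
    [0,0,-0.0019,-0.96]
  ]
}}

```text
t: 22.77
eef_pos: [0.5087, 0.2867, 0.0767]
orientation: [-3.138, 0.0, 2.047]
ft_force: [1.0, -0.3, -0.7]
opening: 0.0276
```

```bash
python3 st.py
```

```text
22.7667 [0.5087 0.2867 0.0767] yaw 2.047 [ 1.0232 -0.2775 -0.6825] [-0.1114 -0.0518 -0.0361] 0.0276
```

```bash
python3 rot.py w9 .093; python3 -c "
import cv2;a=cv2.imread('pics/w9.png');cv2.imwrite('pics/w9c.png',cv2.resize(a[180:360,160:400],(720,540)))"
```

```text
22.8167 [0.5087 0.2869 0.0767] [-3.1383 -0.0002  2.0538] [-1.021   0.4296 -1.5307]
hubtop 2724 ((508.5432434082031, 287.8795471191406), 16.9234619140625) [0.5079 0.2887 0.1372]
disc 4591 ((508.6724853515625, 286.6944274902344), 35.93753433227539) [0.5004 0.3037 0.1105]
rotor_hub [(0.94, [280.1, 290.0], array([0.509 , 0.2852]))]
rotor_mark [(0.73, [224.2, 269.5], array([0.4807, 0.2739]))]
```

View pics/w9c.png

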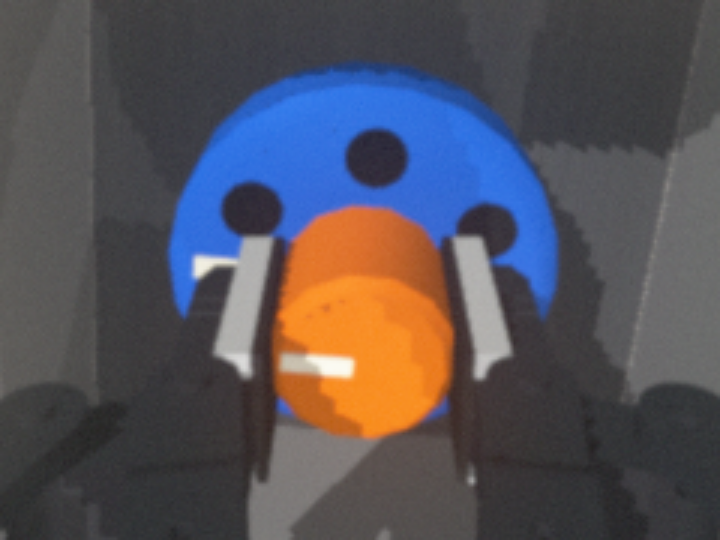

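>>> {"name": "send_rows", "arguments": {
  "targets": [
    [0,0.0003,-0.0002,-0.09],
    [0,0.0006,-0.0004,-0.18],
    [0,0.0009,-0.0006,-0.27],
    [0,0.0012,-0.0008,-0.36],
    [0,0.0015,-0.001,-0.45],
    [0,0.0018,-0.0012,-0.54],
    [0,0.002,-0.0014,-0.63],
    [0,0.002,-0.0016,-0.72],
    [0,0.002,-0.0018,-0.81]
  ]
}}

```text
t: 23.67
eef_pos: [0.5108, 0.2881, 0.0787]
orientation: [-3.14, -0.002, 2.854]
ft_force: [0.4, 0.2, -3.2]
opening: 0.0274
```

>>> {"name": "send_rows", "arguments": {
  "targets": [
    [0,0,0,0.06],
    [0,0,-0.0002,0.15],
    [0,0,-0.0004,0.24],
    [0,0,-0.0006,0.33],
    [0,0,-0.0008,0.42],
    [0,0,-0.001,0.51],
    [0,0,-0.0012,0.6],
    [0,0,-0.0014,0.69],
    [0,0,-0.0016,0.78],
    [0,0,-0.0018,0.87],
    [0,0,-0.002,0.96]
  ]
}}

```text
t: 24.58
eef_pos: [0.5108, 0.2881, 0.0807]
orientation: [-3.139, 0.0, 1.885]
ft_force: [-0.2, 0.3, -3.1]
opening: 0.0269
```

```bash
python3 st.py
```

```text
24.5833 [0.5108 0.2881 0.0807] yaw 1.885 [-0.1613  0.2788 -3.1205] [ 0.057   0.0073 -0.0004] 0.0269
```

>>> {"name": "send_rows", "arguments": {
  "targets": [
    [0,0,-0.001,0.05],
    [0,0,-0.002,0.1],
    [0,0,-0.003,0.15],
    [0,0,-0.0045,0.2],
    [0,0,-0.006,0.25],
    [0,0,-0.009,0.25],
    [0,0,-0.015,0.25],
    [0,0,-0.03,0.25],
    [0,0,-0.06,0.25],
    [0,0,-0.095,0.25],
    [0,0,-0.125,0.25],
    [0,0,-0.125,0.25]
  ]
}}

```text
t: 25.58
eef_pos: [0.5152, 0.29, 0.2156]
orientation: [3.131, -0.004, 1.643]
ft_force: [1.0, 0.1, -0.7]
opening: 0.0274
```

```bash
python3 st.py; python3 -c "
from h import *
plan(.544,-.251,.14,1.635)"
```

```text
25.5833 [0.5152 0.29   0.2156] yaw 1.643 [ 0.9659  0.1158 -0.7268] [ 0.0656 -0.0974  0.0334] 0.0274
shift [-0.542  -0.0112  0.0732] turn 0.0083 rows 14.0 yaw0 1.6433
```

>>> {"name": "send_rows", "arguments": {
  "targets": [
    [-0.02,0,0,0],
    [-0.06,0,0,0],
    [-0.1,0,0,0],
    [-0.14,0,0,0],
    [-0.18,-0.001,0,0],
    [-0.22,-0.001,0,0],
    [-0.26,-0.001,0,0],
    [-0.3,-0.002,0,0],
    [-0.34,-0.002,0,0],
    [-0.38,-0.002,0,0],
    [-0.42,-0.002,0,0],
    [-0.46,-0.003,0,0]
  ]
}}

```text
t: 26.58
eef_pos: [0.5414, -0.1724, 0.2063]
orientation: [-3.141, -0.0, 1.643]
ft_force: [0.2, -0.4, -3.5]
opening: 0.0276
```

>>> {"name": "send_rows", "arguments": {
  "targets": [
    [-0.03,0,0,0],
    [-0.055,0,0.02,0],
    [-0.07,0,0.05,0],
    [-0.078,0,0.07,0],
    [-0.08,0,0.08,0],
    [-0.08,0,0.08,0],
    [-0.08,0,0.08,0]
  ]
}}

```text
t: 27.17
eef_pos: [0.5473, -0.2496, 0.1265]
orientation: [-3.141, -0.001, 1.643]
ft_force: [-0.0, -0.0, -3.3]
opening: 0.0273
```

Run:
```python
from h import *
np.set_printoptions(precision=4,suppress=True)
T=pose(); im,D=save("wrist","w10.png")
s=ctrl.state();print(s['t'],s['eef_pos'],s['orientation'],s['ft_force'],s['opening'])
plan(.544,-.251,.05,1.635)
for t,z in(("tray",0),("forceps",.004),("rotor_hub",None)):
    for q in ctrl.spot_point("wrist",t)[:2]: print(t,round(q["score"],2),q["location"],onz("wrist",q["location"],z,T)[:2] if z is not None else '')
```

```text
27.2167 [ 0.5483 -0.2498  0.1279] [3.1406 0.0004 1.6436] [-0.2018 -0.1714 -2.734 ] 0.027587168695611584
shift [-0.0008 -0.0044  0.0779] turn 0.0086 rows 2.0 yaw0 1.6436
tray 0.58 [247.4, 217.6] [ 0.5136 -0.2801]
rotor_hub 0.7 [281.3, 291.3]
```

View pics/w10.png

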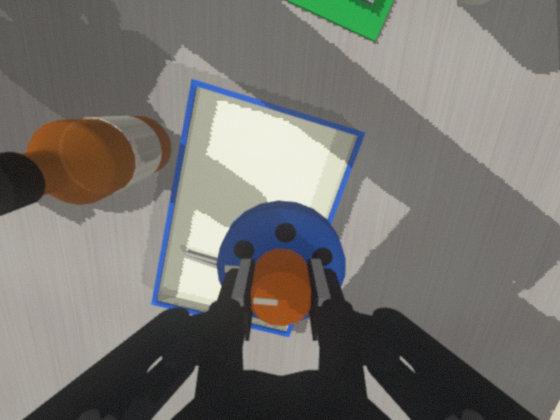

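Run:
```python
from h import *
np.set_printoptions(precision=4,suppress=True)
T=pose()
def loc(p): d=np.array(p[:2])-[.517,-.281]; return np.array([.978*d[0]-.209*d[1],.209*d[0]+.978*d[1]])
for q in((187,249),(222,264)): p=onz("wrist",q,.01,T); print('forceps',p,loc(p))
for q in((195,82),(362,134),(154,302),(290,334)): p=onz("wrist",q,.02,T); print('corner',p,loc(p))
print('target local',loc([.544,-.251]))
```

```text
forceps [ 0.4521 -0.3195  0.01  ] [-0.0554 -0.0512]
forceps [ 0.4903 -0.3353  0.01  ] [-0.0147 -0.0587]
corner [ 0.4669 -0.1509  0.02  ] [-0.0762  0.1168]
corner [ 0.6203 -0.1842  0.02  ] [0.0808 0.1163]
corner [ 0.4162 -0.3834  0.02  ] [-0.0772 -0.1212]
corner [ 0.5727 -0.4172  0.02  ] [ 0.083  -0.1215]
target local [0.0201 0.035 ]
```

>>> {"name": "send_rows", "arguments": {
  "targets": [
    [-0.001,-0.003,0.03,0],
    [-0.001,-0.004,0.065,0],
    [-0.001,-0.004,0.095,0],
    [-0.001,-0.004,0.115,0],
    [-0.001,-0.004,0.128,0],
    [-0.001,-0.004,0.132,0],
    [-0.001,-0.004,0.134,0],
    [-0.001,-0.004,0.134,0]
  ]
}}

```text
t: 28.03
eef_pos: [0.545, -0.2521, -0.0057]
orientation: [3.14, 0.001, 1.643]
ft_force: [-0.5, -0.6, -3.6]
opening: 0.0276
```

>>> {"name": "send_rows", "arguments": {
  "targets": [
    [0,0,0.001,0],
    [0,0,0.002,0],
    [0,0,0.003,0],
    [0,0,0.003,0]
  ]
}}

```text
t: 28.37
eef_pos: [0.5441, -0.2519, -0.0097]
orientation: [3.141, 0.001, 1.643]
ft_force: [0.0, 0.5, -3.1]
opening: 0.0276
```

>>> {"name": "send_rows", "arguments": {
  "targets": [
    [0,0,0.0007,0],
    [0,0,0.0014,0],
    [0,0,0.002,0],
    [0,0,0.002,0]
  ]
}}

```text
t: 28.7
eef_pos: [0.5437, -0.2516, -0.0124]
orientation: [-3.142, -0.0, 1.643]
ft_force: [-0.1, -0.0, -3.1]
opening: 0.0277
```

>>> {"name": "send_rows", "arguments": {
  "targets": [
    [0,0,0.0005,0],
    [0,0,0.001,0],
    [0,0,0.0012,0],
    [0,0,0.0012,0]
  ]
}}

```text
t: 29.03
eef_pos: [0.5439, -0.2518, -0.0128]
orientation: [3.141, 0.0, 1.643]
ft_force: [-3.8, 1.5, 5.3]
opening: 0.028
```

>>> {"name": "send_rows", "arguments": {
  "targets": [
    [0,0,-0.0007,0],
    [0,0,-0.0007,0]
  ]
}}

```text
t: 29.2
eef_pos: [0.5438, -0.2517, -0.0127]
orientation: [3.141, 0.0, 1.643]
ft_force: [-1.0, 0.6, 1.4]
opening: 0.0274
```

>>> {"name": "send_rows", "arguments": {
  "targets": [
    [0,0,0,0],
    [0,0,0,0],
    [0,0,0,0],
    [0,0,0,0],
    [0,0,-0.02,0],
    [0,0,-0.06,0],
    [0,0,-0.1,0],
    [0,0,-0.14,0],
    [0,0,-0.18,0],
    [0,0,-0.22,0],
    [0,0,-0.25,0],
    [0,0,-0.25,0]
  ],
  "claw": 0
}}

```text
t: 30.2
eef_pos: [0.5472, -0.2535, 0.2468]
orientation: [3.13, 0.007, 1.643]
ft_force: [1.5, -0.9, 1.5]
opening: 0.0426
```

Run:
```python
from h import *
np.set_printoptions(precision=4,suppress=True)
s=ctrl.state();print(s['t'],s['eef_pos'],s['orientation'],s['ft_force'],s['opening'])
T=pose(); im,D=save("wrist","w11.png"); im2,D2=save("scene","s11.png")
K,M=c2w("wrist",T)
v,u=np.mgrid[0:420,0:560]; P=(np.linalg.inv(K)@np.stack([u.ravel(),v.ravel(),np.ones(u.size)]))*D.ravel()
P=(M[:3,:3]@P).T+M[:3,3]; h=cv2.cvtColor(im,cv2.COLOR_RGB2HSV).reshape(-1,3).astype(int)
d=np.hypot(P[:,0]-.544,P[:,1]+.252)<.042
for l,m in(("hub",(P[:,2]>.04)&(P[:,2]<.056)),("disc",(P[:,2]>.017)&(P[:,2]<.027)&(h[:,0]>95)&(h[:,0]<125)&(h[:,1]>90))):
    m=m&d; A=np.c_[P[m,:2]-P[m,:2].mean(0),np.ones(m.sum())]; c=np.linalg.lstsq(A,P[m,2],rcond=None)[0]
    print(l,m.sum(),cv2.minEnclosingCircle((P[m,:2]*1000).astype(np.float32)),'plane slope,z',c)
# cover from scene depth
K,M=c2w("scene"); P=(np.linalg.inv(K)@np.stack([u.ravel(),v.ravel(),np.ones(u.size)]))*D2.ravel(); P=(M[:3,:3]@P).T+M[:3,3]
m=(np.hypot(P[:,0]-.562,P[:,1]-.009)<.11)&(P[:,2]>.010)&(P[:,2]<.018); print('cover plate',m.sum(),cv2.minAreaRect((P[m,:2]*1000).astype(np.float32)),np.median(P[m,2]))
for t,z in(("bottle",0),("jar",0),("beaker",0),("forceps",.004)):
    print(t,[(round(q["score"],2),onz("scene",q["location"],z)[:2]) for q in ctrl.spot_point("scene",t)[:2]])
a=cv2.resize(im2[120:330,60:440],(760,420)); cv2.imwrite('pics/s11c.png',a[:,:,::-1])
```

```text
30.2 [ 0.5472 -0.2535  0.2468] [3.1303 0.0075 1.6428] [ 1.4694 -0.9101  1.4619] 0.04264043225900334
hub 425 ((544.071533203125, -251.80776977539062), 14.851546287536621) plane slope,z [ 0.0151 -0.0429  0.0478]
disc 1270 ((544.161865234375, -251.7650604248047), 35.451324462890625) plane slope,z [ 0.0004 -0.009   0.0214]
cover plate 1624 ((563.3372802734375, 8.676849365234375), (143.09228515625, 146.4191436767578), 72.63533020019531) 0.013578461475940495
bottle [(0.8, array([ 0.3942, -0.2072])), (0.56, array([ 0.5474, -0.2492]))]
jar [(0.91, array([ 0.6945, -0.044 ]))]
beaker [(0.65, array([0.6526, 0.2974]))]
forceps [(0.52, array([ 0.5108, -0.3394]))]
```

Run:
```python
from h import *
np.set_printoptions(precision=4,suppress=True)
def pts(n,im,D,T=None):
    K,M=c2w(n,T); v,u=np.mgrid[0:420,0:560]; P=(np.linalg.inv(K)@np.stack([u.ravel(),v.ravel(),np.ones(u.size)]))*D.ravel(); return (M[:3,:3]@P).T+M[:3,3]
im,D=save("scene","s12.png"); P0=pts("scene",None,np.load("sceneD.npy")); P1=pts("scene",im,D)
for l,c,z0,z1,r in(("bottle",(.41,-.2),.03,.18,.06),("jar",(.69,-.04),.03,.1,.06),("beaker",(.655,.3),.03,.1,.05),("forceps",(.503,-.335),.008,.016,.07)):
    for P in(P0,P1):
        m=(np.hypot(P[:,0]-c[0],P[:,1]-c[1])<r)&(P[:,2]>z0)&(P[:,2]<z1); print(l,m.sum(),P[m].mean(0),P[m,2].max())
s=ctrl.state(); print(s['t'],s['joint_vel'],s['ft_force'])
ctrl.hand_in()
```

```text
bottle 767 [ 0.424  -0.2081  0.099 ] 0.17422396814524432
bottle 766 [ 0.4239 -0.2081  0.0993] 0.17512469101004102
jar 855 [ 0.7078 -0.0394  0.0729] 0.08989724111303521
jar 858 [ 0.7078 -0.0396  0.0728] 0.08927682476444254
beaker 814 [0.652  0.3035 0.0633] 0.09173602230244293
beaker 814 [0.6522 0.3034 0.0633] 0.09205994728416222
forceps 163 [ 0.5079 -0.3514  0.0113] 0.015767767074257755
forceps 164 [ 0.5067 -0.3513  0.0112] 0.015881171102107072
30.55 [ 0.0019 -0.0017 -0.0057  0.0008  0.0016  0.0015] [0.1628 0.3764 0.1482]
the job is handed in; nothing more can be done
```

The job is done and handed in at about 30.6 s, well inside the 72 s limit.

- **Latch:** I turned it clockwise to about 1.50 rad, where 1.2 is clear of the cover and 1.57 is the stop.
- **Cover:** It lies flat on the mat, about 1 mm off the mat's centre and square to it.
- **Rotor:** I worked it off anticlockwise first, then clockwise, about ±52° each way, lifting roughly 2.2 mm per radian. It came free after the lift passed 12 mm. It now lies flat in the tray, well clear of the forceps.
- **Shaft:** The upward pull read 7.3 N at most, under the 8 N at which the shaft starts to move. I read force only at the end of each move, so a brief higher peak could have been missed.

**Last checks:** The rotor disc's top is at 21.4 mm, against 22 expected. Depth points on the bottle, jar, beaker and forceps agree with the start to about 1 mm. The arm was still and touching nothing.

**What disagreed or failed:**
- The finger ends sit about 37–38 mm behind the stated TCP, so the first latch grasp closed on air. It touched nothing, and I corrected for the offset from then on.
- One network estimate put the bottle 20 mm away from its start, but the depth data show it unmoved.
- The final picture could not be viewed because the limit of 12 was reached, so the last checks are numerical only.

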